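# Fit the tongued cover on the gel tank and bolt it

### The job

Close the white gel tank on the bench with its loose grey cover: angle the cover's tongue into the groove under the lip at the tank's near end, lower the cover gently (do not let it drop) until it lies flat in its seat, then slide the steel bolt at the tank's far end fully home over the edge of the cover. Leave the bottle, the box and the rack where they stand.

Things in the scene. Friction and masses are not known exactly. Their poses are not given: they have to be found in the camera images.
- tank: White open-topped gel tank, fixed, 226 long (x -104 to +122 mm), 154 wide, origin at bench level, turned by up to 0.3 rad. Its near end (-x, towards the robot) has a groove along y, open to +x, under a lip; its far end (+x, from x 80) is a flat deck 80 high that carries the bolt. Between them is the cover's seat.
- seat (a point): Where the origin of the cover lies when it is home (axes parallel to the tank's): (0, 0, 70) mm in the tank's frame. The seat is 156 long (x -78 to +78) by 138 wide: ledges at height 70 along the sides (12 wide, from x -64) and the far end, inside side rims and a far stop at height 80. Cover's play: 3 mm each way along x, 4 along y.
- groove (a point): Middle of the lip's lower inner edge, at (-78, 0, 77) mm in the tank's frame. The lip is 7 thick (heights 77 to 84) and overhangs a groove that reaches 17 mm farther to -x, from height 60 to 77, 138 mm long along y. From the edge towards +x the tank is hollow.
- cover: Loose grey cover, about 0.3 kg, lying on the bench, tongue roughly towards the robot. Plate 150 (x) by 130 (y) by 10 mm, origin at the centre of its underside. A tongue 110 wide, 5 thick, level with the underside, sticks out 14 mm from the plate's -x edge. A black handle bar stands on the plate's middle: 14 thick (x), 70 long (y), from 10 to 46 mm above the underside.
- tongue (a point): Middle of the tongue's front edge, at (-89, 0, 2.5) mm in the cover's frame.
- handle (a point): Middle of the top of the cover's handle bar, at (0, 0, 46) mm in the cover's frame; the bar runs along the cover's y and reaches down 36 mm to the plate.
- latch (a joint): Travel of the steel bolt in m: 0 = fully home, its tip over the seat at x = 65 mm in the tank's frame, heights 82 to 87; 0.022 = fully drawn back. It slides along the tank's x (home is towards -x) with about 1.2 N of friction and stays where it is left. It starts drawn back clear of the seat (0.017 to 0.022).
- latch_knob (a point): Top of the black knob on the bolt, at (96 mm + travel, 0, 117) mm in the tank's frame. The knob is 12 thick (y), 14 long (x) and stands 30 mm high on the bolt (heights 87 to 117), between two guides 8 high on the deck (tops at 88, 33 mm over both).
- bottle: Clear bottle with a blue cap, 64 across, 125 tall, origin at the centre of its foot; a bystander.
- tipbox: Teal box with a clear lid, 115 by 80 by 62 mm, origin at the centre of its underside; a bystander.
- rack: Orange tube rack, 170 by 70 by 42 mm, origin at the centre of its underside; a bystander.
Not all that is in view belongs to the job. There is more than one size of the cover; the job needs the middle-sized.

How it is judged (in metres and radians):
On the way, in this order (a step that is already met when the one before it is completed fails the run):
1. the cover's tongue reaches at least 4 mm under the tank's lip while the cover is still tilted by more than 0.045 rad (x of tongue in the frame of tank between -0.1 and -0.082 m and y of tongue in the frame of tank between -0.02 and 0.02 m and z of tongue in the frame of tank between 0.055 and 0.077 m and angle between cover's own z axis and vertical above 0.045 rad), for 0.1 s.
2. the cover lies flat in its seat with the tongue under the lip (x of cover in the frame of tank between -0.006 and 0.006 m and y of cover in the frame of tank between -0.007 and 0.007 m and z of cover in the frame of tank between 0.067 and 0.0735 m and angle between cover's own z axis and vertical below 0.025 rad and angle between the x axis of cover and the x axis of tank, either way round below 0.12 rad and x of tongue in the frame of tank between -0.1 and -0.082 m), for 0.2 s.
At the end, for the whole second after the job is handed in: The cover is at rest in the tank's seat: its origin within 6 mm along x, 7 mm along y and 3.5 mm in height of the home place, tilted by less than 0.025 rad, in line with the tank within 0.12 rad, with the tongue at least 4 mm under the lip; the bolt is within 4 mm of fully home (all of step 2 and value of joint latch below 0.004 m and linear speed of cover below 0.02 m/s and velocity of joint latch below 0.01 m/s); the robot touches nothing.
It fails at once if the cover is let drop in its seat (turns faster than 4 rad/s with its tongue at the groove) (distance between tongue and groove below 0.03 m and angular speed of cover above 4 rad/s).
It fails at once if the bottle, the box or the rack is moved by more than 30 mm or tipped (distance of any of bottle, tipbox, rack from where it was at the start of the episode above 0.03 m or angle between any of bottle, tipbox, rack's own z axis and vertical above 0.4 rad).
It also fails if it takes over 53 s, if anything falls off the work surface, if the arm or the gripper's body presses on something with over 40 N, if the wrist force passes 120 N, or if a joint passes its speed limit or range.

### The arm

A 6-joint arm with a two-finger parallel gripper is mounted at the origin on the work surface. World frame = base frame: x ahead of the robot, y to its left, z up, the work surface at z = 0. Lengths are in mm, angles in rad, forces in N, time in s.
With the tool pointing down it reaches from about 275 to 750 mm from the base axis. Payload 10.2 kg.
Tool frame: the origin (TCP) lies at the very end of the fingers, on their centre line; the grasp point (between the pads) lies 19 mm behind it; z points along the fingers, x is the direction in which the jaws open and shut, and the axes are right-handed (so a half turn about z gives the same grasp; the last joint's range is limited). The gripper opens to 85 mm and grips with 20 to 120 N. Pads are 22 mm wide; open, the fingers measure 114 mm over their backs; the gripper's body (76 mm by 85 mm) begins 54 mm behind the grasp point. The pads swing forward as they close: fully open they stand 13 mm farther back than shut.
Start: joints at [-1.51, 0.313, 1.498, -0, 1.331, -0.223], TCP at [146.99, -504.009, 231.294] pointing down, gripper open.
Joint ranges: [-2.94, 2.94], [-0.97, 2.17], [0.19, 2.56], [-1.23, 4.37], [0.02, 3.11], [-2.88, 2.88]. Speed limits (rad/s): [2.39, 2.39, 3.01, 3.14, 3.14, 3.14].

### API

Orientations are given as a unit quaternion [w, x, y, z].
In Python, from rig import telemetry, capture, camera_model, finish_job gives the robot as it stands.
- The arm moves only by the shell command python3 -m inch 'ROWS' [FORCE]. ROWS is JSON, a list of rows, each a list of 5 numbers: the shift along the tool's x, y, z in m, then the turn about the tool's z in rad, then the finger opening in m, from 0 to 0.0854. A call has exactly 5 rows; each row shifts and turns the pose as measured when the row begins, along the tool's axes as they then stand; what a row does not reach is not made up. A row lasts 1/12 s, in which the tool goes at most 41.7 mm and 7.16 degrees, less where a joint would pass 70% of its speed; a pose out of reach is approached as far as the arm can. A call with a gripper value outside its range is refused whole. The fingers move at their own pace and stop on an object; FORCE is the grip in N (left out, the last holds). Time passes only in rows, so rows that do not move let the fingers close, or fill a call up. It gives the time, the measured TCP pose, the force and the opening at its end, in the units of the state.
- telemetry.sense(): the state, without advancing time (a new reading comes with each control period).
- capture(name): name is "scene" or "side" or "wrist"; returns the picture (480x640x3 uint8, blue, green, red); there is no depth.
- camera_model(name): a dict with "mtx" (3x3 intrinsics, pixels), "k1" (the pictures are not rectified: a ray, as slopes to the right and down, at radius r is drawn at 1 + k1 r^2 times it, then the intrinsics apply), "camera_from_world" (4x4, takes a point from world to camera coordinates). Camera axes: x right, y down, z forward; pixel columns grow to the right and rows downward; lengths in mm; the calibration is good to about 2 mm. A picture is of the moment at which its call begins: read the wrist's pose just before it. camera_model takes no time and is no camera call; for the wrist camera it gives the pose at the moment of the call.
- finish_job(): hands the job in, once; it reports no verdict.
The state is a dict: "time_s": time; "joints": joint angles; "dq": joint speeds; "tau": joint torques, N m; "eef_pos": TCP position; "ee_rot": TCP orientation; "force": force on the tool from outside, world axes, zero at the start; "wrist_torque": the same for the moment, N m; "grip_width": opening from 0.0 (shut) to 1.0 (fully open).
Only numpy, scipy, OpenCV 4.12 (cv2) and the standard library are available. Lean on these libraries where they do the work, as an engineer would, in place of code of your own. Each camera call takes 0.05 s, during which the arm holds its last target. There are 200 camera calls.

## Working session

There is one attempt and no reset: what is moved stays moved. The work goes in short steps, Python scripts to look and compute and a shell command to move; the robot and the scene stay as the last step left them, time stands still between calls to the robot, and variables do not carry over. Pictures are saved under pics/ and viewed, about 8 in all and at most 12, crops included, and the job is handed in when it is done.

```bash
ls; mkdir -p pics; python3 - <<'E'
from rig import telemetry,capture,camera_model
import cv2
print(telemetry.sense())
for n in("scene","side"):
    cv2.imwrite(f"pics/{n}0.png",capture(n)); print(n,camera_model(n))
E
```

```text
pics
{'time_s': 0.0, 'joints': array([-1.51039694e+00,  3.13447367e-01,  1.49842079e+00,  4.69067371e-06,
        1.33097104e+00, -2.23389208e-01]), 'dq': array([ 0.00050408, -0.00126201, -0.00062538, -0.00018435,  0.00068438,
        0.00031899]), 'tau': array([-1.77986194e-04, -4.12267506e+01, -2.59741116e+01, -1.93599399e-04,
        4.14141890e-03,  3.94868820e-06]), 'eef_pos': array([ 146.97705607, -503.75313359,  230.7425486 ]), 'ee_rot': array([-4.76606850e-04,  7.99997854e-01, -6.00002538e-01, -4.01642973e-04]), 'force': array([ 0.61190246, -1.40864242,  0.54261954]), 'wrist_torque': array([0.01970931, 0.03452959, 0.04240821]), 'grip_width': 1.0007422295037394}
scene {'mtx': array([[549.47334975,   0.        , 316.44631065],
       [  0.        , 549.47334975, 239.05858381],
       [  0.        ,   0.        ,   1.        ]]), 'k1': -0.12220105604122479, 'camera_from_world': array([[ 4.55131352e-01,  8.90424182e-01,  4.77207638e-04,
        -2.44340009e+02],
       [ 7.50155583e-01, -3.83145630e-01, -5.38949003e-01,
        -3.50985540e+02],
       [-4.79710386e-01,  2.45650568e-01, -8.42338260e-01,
         1.64937193e+03],
       [ 0.00000000e+00,  0.00000000e+00,  0.00000000e+00,
         1.00000000e+00]])}
side {'mtx': array([[507.98457409,   0.        , 332.18888288],
       [  0.        , 507.98457409, 245.9917931 ],
       [  0.        ,   0.        ,   1.        ]]), 'k1': -0.09632553740702923, 'camera_from_world': array([[-9.85600566e-01, -1.69075578e-01,  2.23003301e-03,
         5.35451082e+02],
       [-1.20310314e-01,  6.91941722e-01, -7.11858189e-01,
         1.22023310e+02],
       [ 1.18814782e-01, -7.01876130e-01, -7.02319689e-01,
         1.37872779e+03],
       [ 0.00000000e+00,  0.00000000e+00,  0.00000000e+00,
         1.00000000e+00]])}
```

View pics/scene0.png

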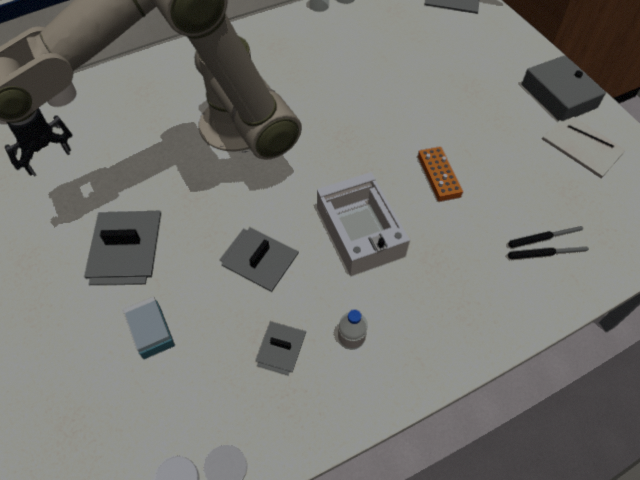

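View pics/side0.png

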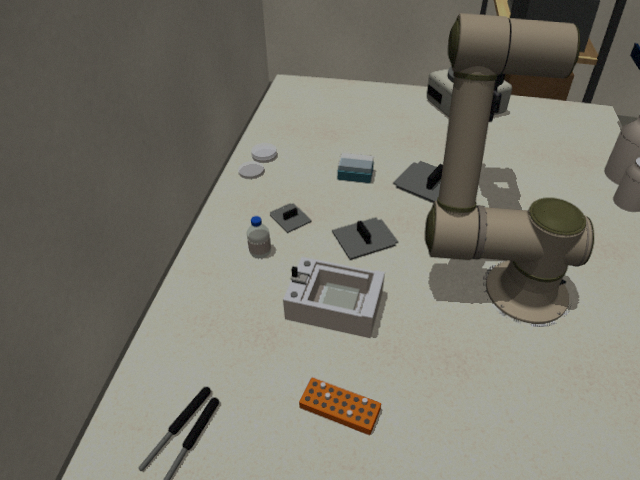

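Both views agree. In the scene image the middle cover is at (260,257), the tank is at (362,222) with its bolt towards (380,243), and the bottle is at (353,327). I'll crop closer on the cover and tank.

```bash
python3 - <<'E'
import cv2,numpy as np
a=cv2.imread("pics/scene0.png")[165:295,212:412]; a=cv2.resize(a,None,fx=4,fy=4,interpolation=cv2.INTER_CUBIC)
cv2.imwrite("pics/c1.png",a)
b=cv2.imread("pics/side0.png")[210:340,260:410]; b=cv2.resize(b,None,fx=4.5,fy=4.5,interpolation=cv2.INTER_CUBIC)
cv2.imwrite("pics/c2.png",b)
E
```

```text
(no output)
```

View pics/c1.png

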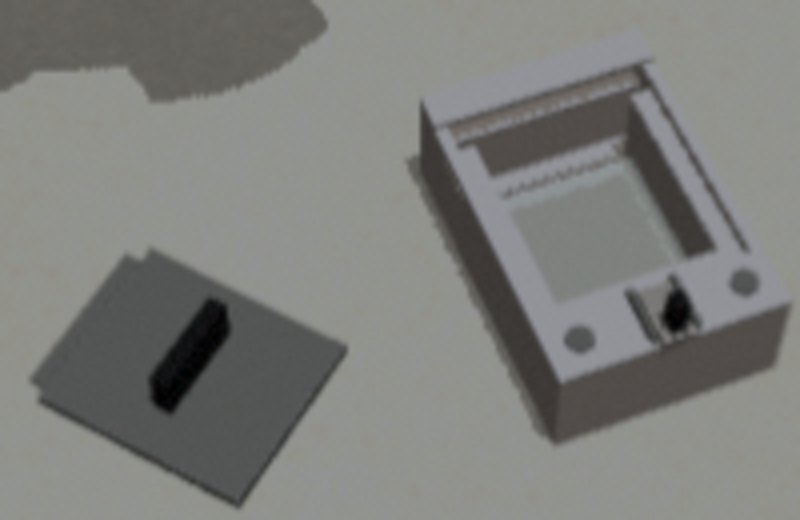

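View pics/c2.png

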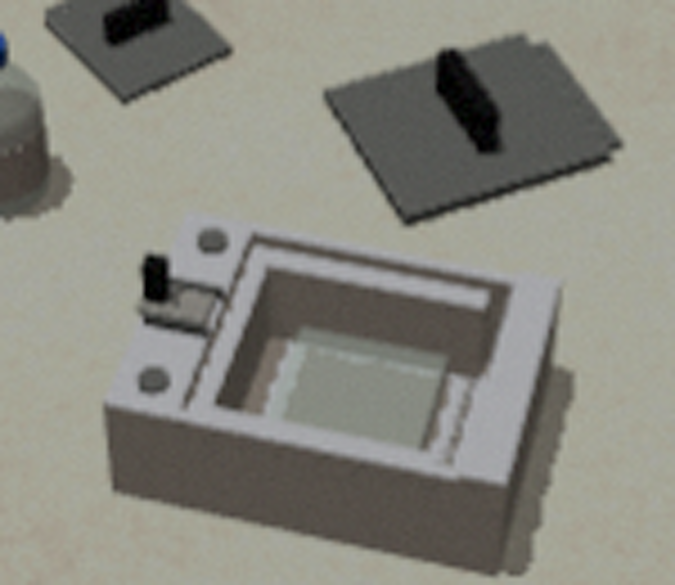

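```bash
cat > h.py <<'E'
import numpy as np,cv2
from rig import telemetry,capture,camera_model
def proj(name,P,m=None):
    m=m or camera_model(name); T=np.array(m["camera_from_world"])
    c=np.atleast_2d(P)@T[:3,:3].T+T[:3,3]; s=c[:,:2]/c[:,2:]
    s=s*(1+m["k1"]*(s**2).sum(1,keepdims=True)); K=np.array(m["mtx"])
    return s@K[:2,:2].T+K[:2,2]
def place(p,L):
    L=np.atleast_2d(np.array(L,float)); c,s=np.cos(p[2]),np.sin(p[2])
    z=p[3] if len(p)>3 else 0
    return np.c_[p[0]+c*L[:,0]-s*L[:,1],p[1]+s*L[:,0]+c*L[:,1],L[:,2]+z]
def local(p,P):
    c,s=np.cos(p[2]),np.sin(p[2]); d=np.array(P[:2])-p[:2]
    return np.array([c*d[0]+s*d[1],-s*d[0]+c*d[1],P[2]])
E
python3 - <<'E'
from h import *
from scipy.optimize import least_squares
cov=[((150,250),(-75,65,10)),((347,347),(75,65,10)),((240,505),(75,-65,5)),((40,400),(-75,-65,5)),((128,255),(-89,55,5)),((32,380),(-89,-55,5))]
cos=[((405,222),(75,65,5)),((327,95),(75,-65,10)),((525,38),(-75,-65,10)),((612,158),(-75,65,5)),((545,42),(-89,-55,5)),((620,145),(-89,55,5))]
ta=[((422,98),(-104,-77,84)),((640,30),(-104,77,84)),((790,302),(122,77,80)),((560,380),(122,-77,80)),((555,443),(122,-77,0)),((778,365),(122,77,0))]
ts=[((505,485),(-104,77,84)),((560,283),(-104,-77,84)),((108,405),(122,77,80)),((190,218),(122,-77,80)),((500,572),(-104,77,0)),((115,490),(122,77,0))]
def run(A,B,x0):
    a=np.array([i[0] for i in A])/4+[212,165]; b=np.array([i[0] for i in B])/4.5+[260,210]
    La=[i[1] for i in A]; Lb=[i[1] for i in B]
    ma,mb=camera_model("scene"),camera_model("side")
    fa=lambda p:proj("scene",place(p,La),ma)-a
    fb=lambda p:proj("side",place(p,Lb),mb)-b
    for n,f in(("scene",lambda p:fa(p).ravel()),("side",lambda p:fb(p).ravel()),("both",lambda p:np.r_[fa(p).ravel(),fb(p).ravel()])):
        r=least_squares(f,x0,loss="soft_l1"); print(n,r.x.round(4),np.abs(f(r.x)).max().round(2))
    print(fa(r.x).round(1).tolist(),fb(r.x).round(1).tolist())
    return r.x
c=run(cov,cos,[450,-150,.7]); t=run(ta,ts,[450,50,0])
a=camera_model("scene"); print("handle px crop",(proj("scene",place(c,[[0,35,46],[0,-35,46]]))-[212,165])*4)
for tr in(0,.022): print("knob crop",(proj("scene",place(t,[[96+tr*1e3,0,117]]))-[212,165])*4)
print("knob side 22",(proj("side",place(t,[[118,0,117]]))-[260,210])*4.5)
print("bottle", )
E
python3 -m inch -h; ls
```

```text
scene [ 473.8086 -125.9494    0.5777] 0.72
side [ 469.1196 -121.9029    0.5788] 0.98
both [ 471.4804 -124.8623    0.5787] 1.69
[[0.5, -1.3], [0.5, -1.3], [0.1, -0.2], [-0.2, -0.5], [-0.3, -1.0], [-0.5, -0.9]] [[-0.7, -0.0], [-1.4, -1.4], [-1.1, -1.7], [-0.6, -0.3], [-0.2, -0.6], [0.1, -0.9]]
scene [ 5.052962e+02  1.417430e+02 -9.880000e-02] 0.96
side [ 5.019727e+02  1.420322e+02 -9.210000e-02] 1.84
both [ 5.034380e+02  1.419094e+02 -9.460000e-02] 2.0
[[-0.6, -1.3], [-0.6, -1.3], [0.7, -1.1], [0.2, -0.4], [-0.3, 0.2], [-0.8, 0.0]] [[0.1, 0.1], [0.3, -1.0], [-1.4, -0.5], [-0.8, -2.0], [-0.8, 1.2], [-0.8, 0.4]]
handle px crop [[219.817277   296.49096059]
 [158.14079399 380.43704711]]
knob crop [[666.04055344 269.83857926]]
knob crop [[681.98018475 299.02677649]]
knob side 22 [[149.11091201 259.35687819]]
bottle
h.py
picsinvalid input: not JSON, or not a number
```

```bash
python3 -m inch '[[-0.0108,-0.0368,0,-0.06,0.0854],[-0.0108,-0.0368,0,-0.06,0.0854],[-0.0108,-0.0368,0,-0.06,0.0854],[-0.0108,-0.0368,0,-0.06,0.0854],[-0.0108,-0.0368,0,-0.05,0.0854]]'; python3 -m inch '[[-0.0108,-0.0368,0,0,0.0854],[-0.0108,-0.0368,0,0,0.0854],[-0.0108,-0.0368,0,0,0.0854],[-0.0108,-0.0368,0,0,0.0854],[0,0,0,0,0.0854]]'; cat >> h.py <<'E'
def tool():
    s=telemetry.sense(); w,x,y,z=s["ee_rot"]
    return s,np.array(s["eef_pos"]),np.arctan2(2*(x*y+w*z),w*w+x*x-y*y-z*z)
def delta(target,yaw):
    s,p,a=tool(); d=np.array(target)-p; c,sn=np.cos(yaw),np.sin(yaw)
    t=(a-yaw+np.pi)%(2*np.pi)-np.pi
    print("t",round(s["time_s"],2),"tcp",p.round(1),"yaw",round(a,4),"F",np.round(s["force"],1),"grip",round(s["grip_width"],3))
    print("-> tool mm (after turn)",np.round([c*d[0]+sn*d[1],sn*d[0]-c*d[1],-d[2]],1),"turn",round(t,4))
E
python3 - <<'E'
from h import *
delta([471.5,-125,230],.5787-np.pi/2)
T=camera_model("wrist")["camera_from_world"]; print(-T[:3,:3].T@T[:3,3],T[2,:3])
E
```

```text
time_s: 0.52
eef_pos: [294.5, -381.4, 228.3]
ee_rot: [-0.001, 0.878, -0.478, -0.002]
force: [0.3, -1.1, 0.1]
grip_width: 0.997
time_s: 0.93
eef_pos: [400.8, -253.5, 227.6]
ee_rot: [-0.003, 0.88, -0.475, -0.003]
force: [-0.4, 0.0, -0.7]
grip_width: 0.999
t 0.93 tcp [ 400.8 -253.5  227.6] yaw -0.9889 F [-0.4  0.  -0.7] grip 0.999
-> tool mm (after turn) [ -68.8 -129.5   -2.4] turn 0.0032
[ 456.14436527 -218.40376895  371.27308214] [-0.21885584 -0.13686005 -0.96611151]
```

```bash
python3 -m inch '[[-0.0175,-0.036,0,0,0.0854],[-0.0175,-0.036,0,0,0.0854],[-0.0175,-0.036,0,0,0.0854],[-0.0145,-0.030,0,0,0.0854],[0,-0.015,0,0,0.0854]]'; python3 -m inch '[[0,0,0,0,0.0854],[0,0,0,0,0.0854],[0,0,0,0,0.0854],[0,0,0,0,0.0854],[0,0,0,0,0.0854]]'; python3 - <<'E'
from h import *
import json
m=camera_model("wrist"); im=capture("wrist"); cv2.imwrite("pics/w1.png",im)
json.dump({k:np.array(v).tolist() for k,v in m.items()},open("w1.json","w"))
delta([471.5,-125,230],.5787-np.pi/2)
E
```

```text
time_s: 1.35
eef_pos: [491.6, -111.2, 227.1]
ee_rot: [-0.002, 0.88, -0.476, -0.004]
force: [0.4, -0.1, 0.9]
grip_width: 1.002
time_s: 1.77
eef_pos: [491.3, -111.0, 225.9]
ee_rot: [-0.002, 0.88, -0.475, -0.005]
force: [0.2, -0.1, 0.6]
grip_width: 1.001
t 1.82 tcp [ 491.2 -111.1  225.9] yaw -0.9893 F [ 0.2  0.1 -0.4] grip 1.002
-> tool mm (after turn) [ 0.9 24.1 -4.1] turn 0.0028
```

View pics/w1.png

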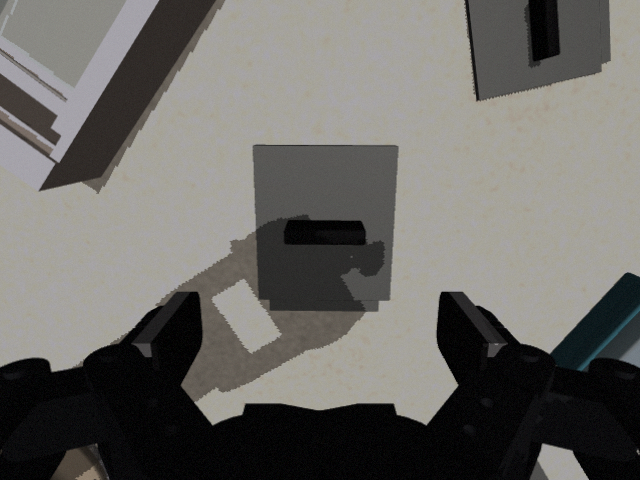

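```bash
python3 - <<'E'
from h import *
import json
from scipy.optimize import least_squares
m=json.load(open("w1.json"))
o=np.array([(253,146),(398,146),(390,301),(259,300),(271,311),(378,311)],float)
L=[(75,65,10),(75,-65,10),(-75,-65,10),(-75,65,10),(-89,55,5),(-89,-55,5)]
f=lambda p:(proj("w",place(p,L),m)-o).ravel()
r=least_squares(f,[471,-125,.58]); print(r.x.round(4),f(r.x).round(1))
c=r.x; print(proj("w",place(c,[[7,35,46],[7,-35,46],[-7,-35,46],[-7,35,46]]),m).round(0).tolist())
delta([c[0],c[1],100],c[2]-np.pi/2)
E
```

```text
[ 471.2178 -128.4531    0.5807] [-0.4 -0.1  0.2  0.1  0.1 -0.2  0.1  0.1 -0.7 -0.2  0.7  0.4]
[[284.0, 230.0], [366.0, 230.0], [366.0, 246.0], [284.0, 245.0]]
t 1.82 tcp [ 491.2 -111.1  225.9] yaw -0.9893 F [ 0.2  0.1 -0.4] grip 1.002
-> tool mm (after turn) [  3.5  26.3 125.9] turn 0.0008
```

```bash
python3 -m inch '[[0.0035,0.0263,0,0,0.0854],[0,0,0.035,0,0.0854],[0,0,0.035,0,0.0854],[0,0,0.035,0,0.0854],[0,0,0.02,0,0.0854]]'; python3 -m inch '[[0,0,0.02,0,0.0854],[0,0,0.02,0,0.0854],[0,0,0,0,0.0854],[0,0,0,0,0.0854],[0,0,0,0,0.0854]]';  python3 - <<'E'
from h import *
delta([471.2,-128.5,8],.5807-np.pi/2)
E
```

```text
time_s: 2.23
eef_pos: [471.1, -133.2, 102.4]
ee_rot: [-0.002, 0.879, -0.477, 0.002]
force: [0.1, 1.0, -0.2]
grip_width: 0.999
time_s: 2.65
eef_pos: [468.0, -134.9, 58.0]
ee_rot: [-0.002, 0.878, -0.479, -0.001]
force: [-0.3, 1.0, 0.3]
grip_width: 1.002
t 2.65 tcp [ 468.  -134.9   58. ] yaw -0.9997 F [-0.3  1.   0.3] grip 1.002
-> tool mm (after turn) [-3.6 -6.2 50. ] turn -0.0096
```

```bash
python3 -m inch '[[-0.0036,-0.0062,0,-0.0096,0.0854],[0,0,0.02,0,0.0854],[0,0,0.015,0,0.0854],[0,0,0,0,0.0854],[0,0,0,0,0.0854]]';  python3 - <<'E'
from h import *
delta([471.2,-128.5,8],.5807-np.pi/2)
E
```

```text
time_s: 3.07
eef_pos: [475.8, -129.2, 28.8]
ee_rot: [-0.002, 0.88, -0.474, 0.005]
force: [-1.1, -0.4, 1.1]
grip_width: 1.002
t 3.07 tcp [ 475.8 -129.2   28.8] yaw -0.9883 F [-1.1 -0.4  1.1] grip 1.002
-> tool mm (after turn) [-3.1  3.4 20.8] turn 0.0018
```

```bash
python3 -m inch '[[-0.003,0.0034,0.01,0,0.0854],[0,0,0.007,0,0.0854],[0,0,0,0,0.0854],[0,0,0,0,0.0854],[0,0,0,0,0.0854]]';  python3 - <<'E'
from h import *
delta([471.2,-128.5,8],.5807-np.pi/2)
cv2.imwrite("pics/w2.png",capture("wrist"))
E
```

```text
time_s: 3.48
eef_pos: [474.6, -129.3, 16.3]
ee_rot: [-0.002, 0.881, -0.474, 0.009]
force: [0.9, -0.1, -0.2]
grip_width: 1.003
t 3.48 tcp [ 474.6 -129.3   16.3] yaw -0.9871 F [ 0.9 -0.1 -0.2] grip 1.003
-> tool mm (after turn) [-2.5  2.4  8.3] turn 0.003
```

View pics/w2.png

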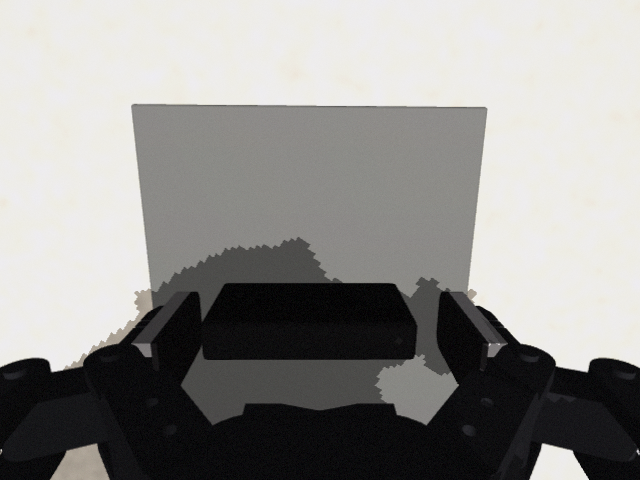

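The bar lies squarely between the pads (bar x 203–416, pads at about 200 and 438). I'll go down the rest of the way and close.

```bash
python3 -m inch '[[-0.0025,0.0024,0.006,0,0.0854],[0,0,0.002,0,0.0854],[0,0,0,0,0.05],[0,0,0,0,0.05],[0,0,0,0,0.05]]' 30; python3 -m inch '[[0,0,0,0,0.05],[0,0,0,0,0.05],[0,0,0,0,0.05],[0,0,0,0,0.05],[0,0,0,0,0.05]]';  python3 - <<'E'
from h import *
delta([471.2,-128.5,8],.5807-np.pi/2)
E
```

```text
time_s: 3.95
eef_pos: [471.6, -128.7, 8.8]
ee_rot: [-0.002, 0.881, -0.474, 0.01]
force: [-0.2, -0.5, -1.8]
grip_width: 0.814
time_s: 4.37
eef_pos: [471.6, -128.7, 8.8]
ee_rot: [-0.002, 0.881, -0.474, 0.01]
force: [-0.2, -0.4, 0.7]
grip_width: 0.812
t 4.37 tcp [ 471.6 -128.7    8.8] yaw -0.9872 F [-0.2 -0.4  0.7] grip 0.812
-> tool mm (after turn) [-0.4  0.2  0.8] turn 0.0029
```

Gripped at 69.3 mm, so it has the bar by its ends. Next: lift, turn and go over the tank.

```bash
python3 -m inch '[[0,0,-0.02,0,0.05],[0,0,-0.035,0,0.05],[0,0,-0.035,0,0.05],[0,0,-0.035,0,0.05],[0,0,-0.035,0,0.05]]'; python3 -m inch '[[0,0,-0.03,0.11,0.05],[0,0,-0.03,0.11,0.05],[0,0,-0.025,0.11,0.05],[0,0,-0.02,0.11,0.05],[0,0,-0.02,0.11,0.05]]';python3 -m inch '[[-0.015,0,0,0.11,0.05],[-0.03,0,0,0,0.05],[-0.038,0,0,0,0.05],[-0.038,0,0,0,0.05],[-0.038,0,0,0,0.05]]'; python3 - <<'E'
from h import *
delta([503.4,139,290],-.0946-np.pi/2)
E
```

```text
time_s: 4.78
eef_pos: [464.2, -125.6, 166.4]
ee_rot: [-0.002, 0.881, -0.474, -0.0]
force: [-0.3, -0.5, -2.5]
grip_width: 0.812
time_s: 5.2
eef_pos: [462.7, -125.3, 300.0]
ee_rot: [-0.002, 0.711, -0.703, 0.0]
force: [-0.0, -0.4, -2.5]
grip_width: 0.811
time_s: 5.62
eef_pos: [479.1, 32.0, 303.1]
ee_rot: [0.002, -0.663, 0.749, -0.003]
force: [0.7, -0.2, -2.5]
grip_width: 0.811
t 5.62 tcp [479.1  32.  303.1] yaw -1.6931 F [ 0.7 -0.2 -2.5] grip 0.811
-> tool mm (after turn) [-108.9  -14.    13.1] turn -0.0277
```

```bash
python3 -m inch '[[-0.035,-0.004,0,-0.0277,0.05],[-0.035,-0.005,0,0,0.05],[-0.03,-0.005,0,0,0.05],[-0.008,0,0,0,0.05],[0,0,0,0,0.05]]'; python3 -m inch '[[0,0,0,0,0.05],[0,0,0,0,0.05],[0,0,0,0,0.05],[0,0,0,0,0.05],[0,0,0,0,0.05]]'; python3 - <<'E'
from h import *
import json
m=camera_model("wrist"); im=capture("wrist"); cv2.imwrite("pics/w3.png",im)
json.dump({k:np.array(v).tolist() for k,v in m.items()},open("w3.json","w"))
delta([503.4,139,290],-.0946-np.pi/2)
E
```

```text
time_s: 6.03
eef_pos: [502.7, 149.7, 300.6]
ee_rot: [0.001, -0.676, 0.737, -0.001]
force: [0.1, -0.5, -2.7]
grip_width: 0.813
time_s: 6.45
eef_pos: [502.3, 145.8, 299.7]
ee_rot: [-0.001, -0.675, 0.738, -0.001]
force: [0.1, 1.1, -2.2]
grip_width: 0.813
t 6.5 tcp [502.3 145.8 299.7] yaw -1.6608 F [ 0.4  0.  -3.1] grip 0.812
-> tool mm (after turn) [ 6.7 -1.8  9.7] turn 0.0046
```

View pics/w3.png

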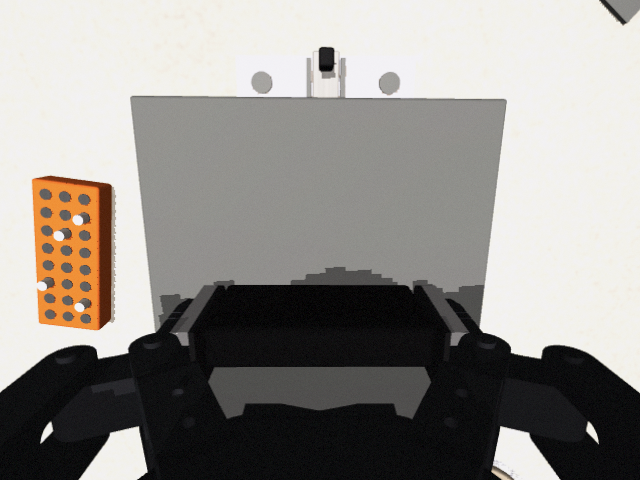

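The view shows the deck strip beyond the cover, with the knob at (327,58), guides at x 310 and 342, and deck corners near (237,57) and (415,57), though overexposed. I'll enlarge that part with contrast.

```bash
python3 - <<'E'
import cv2,numpy as np
a=cv2.imread("pics/w3.png")[35:110,215:445].astype(float)
a=np.clip((a-190)*255/65,0,255)**1.0
g=np.clip(((a/255)**2.5)*255,0,255).astype(np.uint8)
cv2.imwrite("pics/w3c.png",cv2.resize(g,None,fx=3.4,fy=3.4,interpolation=cv2.INTER_CUBIC))
E
```

```text
(no output)
```

View pics/w3c.png

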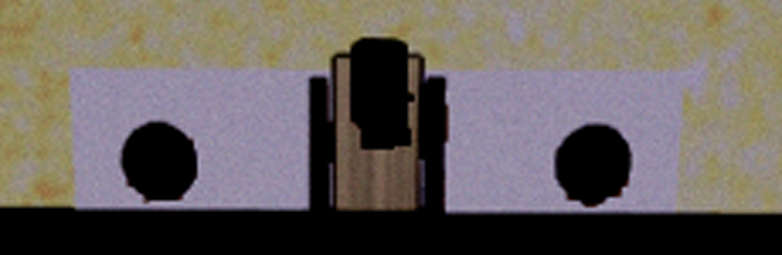

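```bash
python3 - <<'E'
from h import *
import json
from scipy.optimize import least_squares
m=json.load(open("w3.json"))
q=lambda u,v:(215+u/3.4-.35,35+v/3.4-.35)
o=np.array([q(70,68),q(688,70)])
f=lambda p:(proj("w",place(p,[(122,77,80),(122,-77,80)]),m)-o).ravel()
r=least_squares(f,[503,140,-.09]); t=r.x; print("tank",t.round(4),f(t).round(2))
print("side line at v208:",[( (proj("w",place(t,[(x,s*77,80)]),m)-[214.65,34.65])*3.4).round(0).tolist() for s in(1,-1) for x in(85,90)])
for tr in(17,20,22): print(tr,((proj("w",place(t,[(96+tr+7,0,117),(96+tr-7,0,117)]),m)-[214.65,34.65])*3.4).round(0).tolist())
oc=np.array([(132,97),(506,100),(154,310),(484,310)],float)
s,p,a=tool()
print("tool",p,a)
f=lambda c:(proj("w",place([c[0],c[1],c[2],c[3]],[(75,65,10),(75,-65,10)]),m)-oc[:2]).ravel()
r=least_squares(f,[503,140,-.09,291]); print("cover",r.x.round(3),f(r.x).round(2))
E
```

```text
tank [ 5.047752e+02  1.389652e+02 -9.240000e-02] [ 0.55 -0.03 -0.55 -0.03]
side line at v208: [[[80.0, 224.0]], [[79.0, 203.0]], [[676.0, 225.0]], [[678.0, 205.0]]]
17 [[383.0, 50.0], [382.0, 117.0]]
20 [[383.0, 35.0], [382.0, 102.0]]
22 [[383.0, 25.0], [382.0, 93.0]]
tool [502.27277332 145.80098494 299.74287735] -1.6608092291375232
cover [ 5.02588e+02  1.46028e+02 -9.70000e-02  2.88992e+02] [ 0.  0.  0. -0.]
```

Tank fit: (504.8, 139.0, −0.092), bolt drawn back about 19 mm. The cover sits centred under the TCP, with its underside about 9–10 mm below it. Plan: rest the far edge on the guides and deck and lower, so the cover pivots tongue-down in the pads. Then slide it −x into the groove.

```bash
cat >> h.py <<'E'
TANK=np.array([504.5,139.2,-.0925])
def goto(lx,ly,z):
    s,p,a=tool(); print("tank-frame tcp",local(TANK,p).round(1)); delta(place(TANK,[[lx,ly,z]])[0],TANK[2]-np.pi/2)
E
python3 -m inch '[[0.006,-0.012,0.02,0,0.05],[0,-0.004,0.035,0,0.05],[0,0,0.035,0,0.05],[0,0,0.035,0,0.05],[0,0,0.03,0,0.05]]'; python3 -m inch '[[0,0,0.01,0,0.05],[0,0,0,0,0.05],[0,0,0,0,0.05],[0,0,0,0,0.05],[0,0,0,0,0.05]]'; python3 -c "
from h import *
goto(16,0,108)"
```

```text
time_s: 6.92
eef_pos: [523.4, 135.5, 147.7]
ee_rot: [0.007, -0.673, 0.739, -0.008]
force: [0.1, -0.9, -3.1]
grip_width: 0.81
time_s: 7.33
eef_pos: [521.5, 133.7, 133.0]
ee_rot: [0.003, -0.672, 0.74, -0.005]
force: [0.6, -0.4, -2.4]
grip_width: 0.815
tank-frame tcp [ 17.5  -3.9 133. ]
t 7.33 tcp [521.5 133.7 133. ] yaw -1.6667 F [ 0.6 -0.4 -2.4] grip 0.815
-> tool mm (after turn) [-3.9  1.5 25. ] turn -0.0034
```

```bash
python3 -m inch '[[-0.004,0.001,0.012,-0.003,0.05],[0,0,0.010,0,0.05],[0,0,0,0,0.05],[0,0,0,0,0.05],[0,0,0,0,0.05]]'; python3 -c "
from h import *
goto(16,0,100)"
```

```text
time_s: 7.75
eef_pos: [523.9, 137.6, 115.1]
ee_rot: [0.007, -0.673, 0.739, -0.008]
force: [-0.4, 0.6, -2.3]
grip_width: 0.811
tank-frame tcp [ 19.5   0.2 115.1]
t 7.75 tcp [523.9 137.6 115.1] yaw -1.6638 F [-0.4  0.6 -2.3] grip 0.811
-> tool mm (after turn) [ 0.2  3.5 15.1] turn -0.0005
```

```bash
python3 -m inch '[[0,0.003,0.008,0,0.05],[0,0,0.004,0,0.05],[0,0,0,0,0.05],[0,0,0,0,0.05],[0,0,0,0,0.05]]'; python3 -m inch '[[0,0,0.004,0,0.05],[0,0,0,0,0.05],[0,0,0,0,0.05],[0,0,0.004,0,0.05],[0,0,0,0,0.05]]';python3 -c "
from h import *
goto(16,0,92)"
```

```text
time_s: 8.17
eef_pos: [521.4, 137.6, 103.0]
ee_rot: [0.008, -0.673, 0.739, -0.008]
force: [-0.4, -0.3, -2.0]
grip_width: 0.817
time_s: 8.58
eef_pos: [522.2, 137.6, 95.0]
ee_rot: [0.008, -0.673, 0.739, -0.009]
force: [-1.0, 0.2, -0.3]
grip_width: 0.812
tank-frame tcp [17.8  0.  95. ]
t 8.58 tcp [522.2 137.6  95. ] yaw -1.664 F [-1.   0.2 -0.3] grip 0.812
-> tool mm (after turn) [0.  1.8 3. ] turn -0.0007
```

```bash
python3 -m inch '[[0,0.001,0.004,0,0.05],[0,0,0,0,0.05],[0,0,0,0,0.05],[0,0,0.004,0,0.05],[0,0,0,0,0.05]]';python3 -m inch '[[0,0,0.003,0,0.05],[0,0,0,0,0.05],[0,0,0,0,0.05],[0,0,0,0,0.05],[0,0,0,0,0.05]]'; python3 -c "
from h import *
goto(16,0,86)
cv2.imwrite('pics/s1.png',cv2.resize(capture('side')[190:330,270:400],None,fx=4.5,fy=4.2,interpolation=2))"
```

```text
time_s: 9.0
eef_pos: [521.6, 138.1, 88.2]
ee_rot: [0.009, -0.673, 0.739, -0.01]
force: [-0.6, 0.4, -0.7]
grip_width: 0.812
time_s: 9.42
eef_pos: [522.2, 138.2, 87.9]
ee_rot: [0.01, -0.674, 0.739, -0.01]
force: [-1.5, 0.1, 2.5]
grip_width: 0.816
tank-frame tcp [17.7  0.6 87.9]
t 9.42 tcp [522.2 138.2  87.9] yaw -1.6629 F [-1.5  0.1  2.5] grip 0.816
-> tool mm (after turn) [0.6 1.7 1.9] turn 0.0004
```

View pics/s1.png

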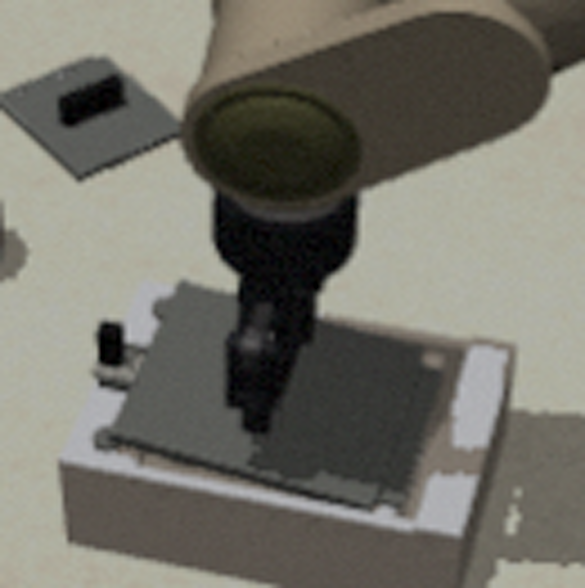

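The side view shows the cover tongue-down, far edge on the guides and plate front on the ledges, which geometrically makes the tilt about 0.12 rad. I'll lift it slightly and slide it to −x.

```bash
python3 -m inch '[[0,0,-0.002,0,0.05],[0,0,0,0,0.05],[0,0.005,0,0,0.05],[0,0.005,0,0,0.05],[0,0,0,0,0.05]]'; python3 -c "
from h import *
goto(-2,0,89.5)"
```

```text
time_s: 9.88
eef_pos: [510.6, 139.0, 88.1]
ee_rot: [0.009, -0.674, 0.739, -0.01]
force: [0.3, 0.7, -2.8]
grip_width: 0.812
tank-frame tcp [ 6.1  0.3 88.1]
t 9.88 tcp [510.6 139.   88.1] yaw -1.6634 F [ 0.3  0.7 -2.8] grip 0.812
-> tool mm (after turn) [ 0.3  8.1 -1.4] turn -0.0001
```

```bash
python3 -m inch '[[0,0.003,0,0,0.05],[0,0.003,0,0,0.05],[0,0,0,0,0.05],[0,0,0,0,0.05],[0,0,0,0,0.05]]'; python3 -c "
from h import *
goto(-2,0,89.5)"
```

```text
time_s: 10.3
eef_pos: [503.4, 139.7, 87.7]
ee_rot: [0.008, -0.674, 0.739, -0.009]
force: [0.1, 0.4, -3.1]
grip_width: 0.809
tank-frame tcp [-1.2  0.4 87.7]
t 10.3 tcp [503.4 139.7  87.7] yaw -1.6633 F [ 0.1  0.4 -3.1] grip 0.809
-> tool mm (after turn) [ 0.4  0.8 -1.8] turn 0.0
```

```bash
python3 -m inch '[[0,0.002,0,0,0.05],[0,0,0,0,0.05],[0,0,0,0,0.05],[0,0,0,0,0.05],[0,0,0,0,0.05]]'; python3 -c "
from h import *
goto(-2,0,89.5)
a=cv2.resize(capture('side')[230:330,275:395],None,fx=5,fy=5,interpolation=2)
cv2.imwrite('pics/s2.png',a)"
```

```text
time_s: 10.72
eef_pos: [501.5, 139.8, 87.7]
ee_rot: [0.009, -0.674, 0.739, -0.01]
force: [0.0, 0.0, -2.2]
grip_width: 0.817
tank-frame tcp [-3.   0.3 87.7]
t 10.72 tcp [501.5 139.8  87.7] yaw -1.6634 F [ 0.   0.  -2.2] grip 0.817
-> tool mm (after turn) [ 0.3 -1.  -1.8] turn -0.0001
```

View pics/s2.png

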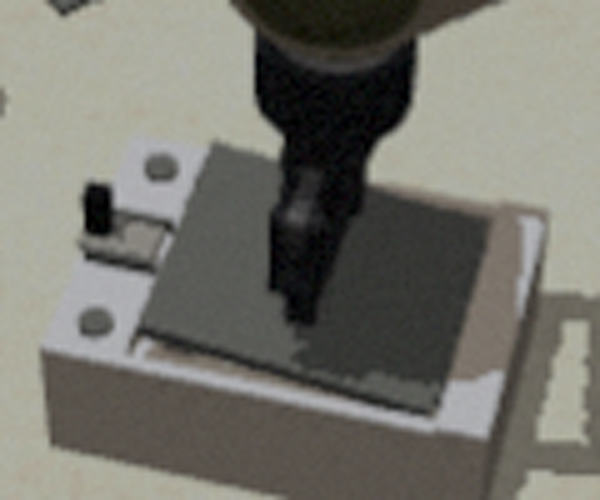

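```bash
python3 -m inch '[[0,-0.0005,0.002,0,0.05],[0,0,0,0,0.05],[0,-0.0005,0.002,0,0.05],[0,0,0,0,0.05],[0,0,0,0,0.05]]';python3 -c "
from h import *
goto(0,0,79.5)"
```

```text
time_s: 11.18
eef_pos: [503.3, 139.7, 84.6]
ee_rot: [0.009, -0.673, 0.739, -0.01]
force: [-0.5, -0.9, -0.0]
grip_width: 0.819
tank-frame tcp [-1.2  0.4 84.6]
t 11.18 tcp [503.3 139.7  84.6] yaw -1.6636 F [-0.5 -0.9 -0. ] grip 0.819
-> tool mm (after turn) [ 0.4 -1.2  5.1] turn -0.0003
```

```bash
python3 -m inch '[[0,0,0.003,0,0.05],[0,0,0,0,0.05],[0,-0.0005,0.003,0,0.05],[0,0,0,0,0.05],[0,0,0,0,0.05]]';python3 -c "
from h import *
goto(0,0,79.5)"
```

```text
time_s: 11.6
eef_pos: [506.3, 139.5, 79.6]
ee_rot: [0.011, -0.673, 0.739, -0.012]
force: [0.9, 0.3, 2.4]
grip_width: 0.813
tank-frame tcp [ 1.7  0.5 79.6]
t 11.6 tcp [506.3 139.5  79.6] yaw -1.6637 F [0.9 0.3 2.4] grip 0.813
-> tool mm (after turn) [0.5 1.7 0.1] turn -0.0004
```

```bash
python3 -m inch '[[0,0,0.003,0,0.05],[0,0,0,0,0.05],[0,0,0.004,0,0.05],[0,0,0,0,0.05],[0,0,0,0,0.05]]';python3 -c "
from h import *
goto(0,0,79.5)
a=cv2.resize(capture('side')[230:330,275:395],None,fx=5,fy=5,interpolation=2)
cv2.imwrite('pics/s3.png',a)"
```

```text
time_s: 12.02
eef_pos: [508.1, 139.5, 77.7]
ee_rot: [0.014, -0.674, 0.739, -0.014]
force: [-0.5, -0.5, -2.2]
grip_width: 0.809
tank-frame tcp [ 3.6  0.6 77.7]
t 12.02 tcp [508.1 139.5  77.7] yaw -1.6627 F [-0.5 -0.5 -2.2] grip 0.809
-> tool mm (after turn) [ 0.6  3.6 -1.8] turn 0.0006
```

View pics/s3.png

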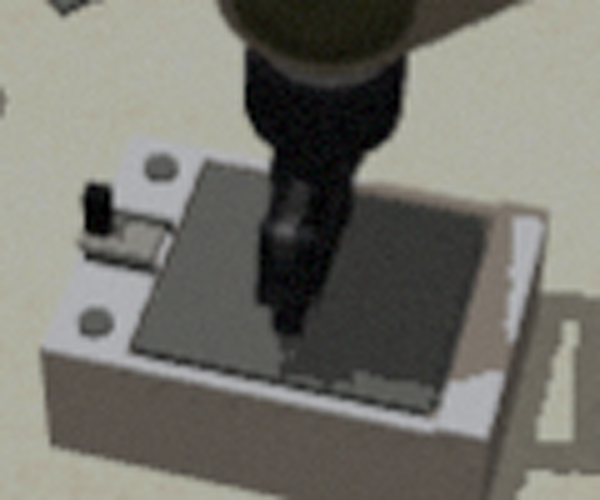

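The cover looks flush with the rims: far corners at about (132,348) and (207,160), tongue edge against the lip. I'll check those numbers against the home pose.

```bash
python3 -c "
from h import *
T=TANK
seen_s2_knob=None
P=lambda L:((proj('side',place(T,L))-[275,230])*5).round(0).tolist()
print('deck corner',P([[122,77,80],[122,-77,80],[-104,-77,84],[-104,77,84]]))
print('cover home',P([[75,65,80],[75,-65,80],[-75,65,80]]))
print('cover far end 8 up',P([[75,65,88]]), 'x+5',P([[80,65,80]]))
"
```

```text
deck corner [[37.0, 344.0], [131.0, 129.0], [547.0, 205.0], [486.0, 434.0]]
cover home [[135.0, 345.0], [209.0, 161.0], [432.0, 408.0]]
cover far end 8 up [[135.0, 335.0]] x+5 [[126.0, 343.0]]
```

Home prediction (corrected for the image offset) matches within about 2–3 mm. Releasing and rising.

```bash
python3 -m inch '[[0,0,0,0,0.071],[0,0,0,0,0.074],[0,0,0,0,0.08],[0,0,0,0,0.0854],[0,0,0,0,0.0854]]'; python3 -m inch '[[0,0,-0.01,0,0.0854],[0,0,-0.02,0,0.0854],[0,0,-0.025,0,0.0854],[0,0,-0.025,0,0.0854],[0,0,0,0,0.0854]]'; python3 -m inch '[[0,-0.025,0,0,0.0854],[0,-0.03,0,0,0.06],[0,-0.03,0,0,0.045],[0,-0.02,0,0,0.04],[0,0,0,0,0.04]]'; python3 -c "
from h import *
goto(115,-0.5,92)"
```

```text
time_s: 12.48
eef_pos: [507.3, 139.5, 75.6]
ee_rot: [0.012, -0.674, 0.739, -0.013]
force: [0.3, -0.8, 0.1]
grip_width: 1.0
time_s: 12.9
eef_pos: [503.6, 139.7, 160.2]
ee_rot: [0.011, -0.674, 0.739, -0.012]
force: [0.6, -0.6, 1.4]
grip_width: 1.0
time_s: 13.32
eef_pos: [611.4, 130.1, 168.5]
ee_rot: [0.013, -0.674, 0.738, -0.014]
force: [0.1, -0.4, -0.3]
grip_width: 0.476
tank-frame tcp [107.3   0.8 168.5]
t 13.32 tcp [611.4 130.1 168.5] yaw -1.6617 F [ 0.1 -0.4 -0.3] grip 0.476
-> tool mm (after turn) [ 1.3 -7.7 76.5] turn 0.0016
```

```bash
python3 -m inch '[[0.001,-0.007,0.025,0,0.04],[0,0,0.02,0,0.04],[0,0,0.01,0,0.04],[0,0,0,0,0.04],[0,0,0,0,0.04]]'; python3 -c "
from h import *
goto(115,-0.5,94)"
```

```text
time_s: 13.73
eef_pos: [620.7, 128.4, 113.6]
ee_rot: [0.014, -0.674, 0.738, -0.015]
force: [0.0, -0.1, 0.5]
grip_width: 0.468
tank-frame tcp [ 1.167e+02 -1.000e-01  1.136e+02]
t 13.73 tcp [620.7 128.4 113.6] yaw -1.6618 F [ 0.  -0.1  0.5] grip 0.468
-> tool mm (after turn) [ 0.4  1.7 19.6] turn 0.0015
```

```bash
python3 -m inch '[[0,0.001,0.01,0,0.04],[0,0,0.008,0,0.04],[0,0,0,0,0.04],[0,0,0,0,0.0],[0,0,0,0,0.0]]' 30; python3 -m inch '[[0,0,0,0,0],[0,0,0,0,0],[0,0,0,0,0],[0,0,0,0,0],[0,0,0,0,0]]'; python3 -c "
from h import *
goto(94,-0.5,94)"
```

```text
time_s: 14.15
eef_pos: [620.7, 128.9, 97.1]
ee_rot: [0.015, -0.674, 0.738, -0.016]
force: [-0.1, -0.5, -1.1]
grip_width: 0.197
time_s: 14.57
eef_pos: [620.8, 129.2, 97.4]
ee_rot: [0.016, -0.674, 0.738, -0.016]
force: [0.9, 1.1, -1.4]
grip_width: 0.131
tank-frame tcp [116.7   0.8  97.4]
t 14.57 tcp [620.8 129.2  97.4] yaw -1.6611 F [ 0.9  1.1 -1.4] grip 0.131
-> tool mm (after turn) [ 1.3 22.7  3.4] turn 0.0022
```

```bash
python3 -m inch '[[0,0.005,0,0,0],[0,0.005,0,0,0],[0,0.004,0,0,0],[0,0,0,0,0],[0,0,0,0,0]]'; python3 -c "
from h import *
goto(94,0,97)"; python3 -m inch '[[0,0.003,0,0,0],[0,0,0,0,0],[0,0.003,0,0,0],[0,0,0,0,0],[0,0,0,0,0]]'; python3 -c "
from h import *
goto(94,0,97)"
```

```text
time_s: 14.98
eef_pos: [605.8, 130.6, 97.4]
ee_rot: [0.016, -0.674, 0.738, -0.017]
force: [1.5, 1.0, -2.5]
grip_width: 0.134
tank-frame tcp [101.6   0.8  97.4]
t 14.98 tcp [605.8 130.6  97.4] yaw -1.661 F [ 1.5  1.  -2.5] grip 0.134
-> tool mm (after turn) [0.8 7.6 0.4] turn 0.0023
time_s: 15.4
eef_pos: [601.6, 131.0, 97.4]
ee_rot: [0.019, -0.674, 0.738, -0.019]
force: [0.6, 1.2, 0.7]
grip_width: 0.132
tank-frame tcp [97.4  0.8 97.4]
t 15.4 tcp [601.6 131.   97.4] yaw -1.6615 F [0.6 1.2 0.7] grip 0.132
-> tool mm (after turn) [0.8 3.4 0.4] turn 0.0018
```

```bash
python3 -m inch '[[0,0.005,0,0,0],[0,0,0,0,0],[0,0.006,0,0,0],[0,0.006,0,0,0],[0,0,0,0,0]]'; python3 -c "
from h import *
goto(94,0,97)"
```

```text
time_s: 15.82
eef_pos: [599.8, 131.2, 98.3]
ee_rot: [0.036, -0.672, 0.739, -0.034]
force: [-1.7, 2.4, -2.9]
grip_width: 0.128
tank-frame tcp [95.6  0.8 98.3]
t 15.82 tcp [599.8 131.2  98.3] yaw -1.6644 F [-1.7  2.4 -2.9] grip 0.128
-> tool mm (after turn) [0.8 1.6 1.3] turn -0.0011
```

The bolt stopped moving and the tool only leaned, so it's at its stop. Releasing, retreating and checking.

```bash
python3 -m inch '[[0,0,0,0,0.02],[0,0,0,0,0.04],[0,0,0,0,0.05],[0,0,0,0,0.05],[0,0,-0.01,0,0.05]]'; python3 -m inch '[[0,0,-0.02,0,0.05],[0,0,-0.03,0,0.05],[0,0,-0.035,0,0.05],[0,0,-0.035,0,0.05],[0,0,-0.035,0,0.05]]'; python3 -m inch '[[0,0.03,-0.02,0,0.05],[0,0.03,-0.02,0,0.05],[0,0.03,0,0,0.05],[0,0.02,0,0,0.05],[0,0,0,0,0.05]]'; python3 - <<'E'
from h import *
import json
goto(0,0,300)
m=camera_model("wrist"); a=capture("wrist"); s=cv2.resize(capture("side")[230:330,275:395],(480,400),interpolation=2)
json.dump({k:np.array(v).tolist() for k,v in m.items()},open("w4.json","w"))
cv2.imwrite("pics/w4.png",a)
b=a[:400,160:480]; c=np.vstack([b,np.zeros((0,320,3),np.uint8)])
g=(255*(c/255.)**1.6).astype(np.uint8)
cv2.imwrite("pics/f.png",np.hstack([g,s]))
P=lambda L:((proj('side',place(TANK,L))-[275,230])*4+[320,0]).round(0).tolist()
print('side knob top tr0,4',P([[96,0,117],[100,0,117],[118,0,117]]),'cover',P([[75,65,80],[75,-65,80],[-75,65,80]]))
W=lambda L:(proj('w',place(TANK,L),m)-[160,0]).round(0).tolist()
print('wrist knob tr0,4',W([[96,0,117],[100,0,117],[115,0,117]]),'cover home',W([[75,65,80],[75,-65,80],[-75,-65,80],[-75,65,80]]),'deck',W([[122,77,80],[122,-77,80]]))
E
```

```text
time_s: 16.23
eef_pos: [596.7, 130.9, 107.1]
ee_rot: [0.034, -0.672, 0.739, -0.032]
force: [-0.4, 0.7, -0.3]
grip_width: 0.583
time_s: 16.65
eef_pos: [578.5, 131.0, 264.6]
ee_rot: [0.029, -0.673, 0.739, -0.028]
force: [1.2, -0.5, -1.2]
grip_width: 0.586
time_s: 17.07
eef_pos: [462.1, 141.6, 310.0]
ee_rot: [0.036, -0.672, 0.739, -0.034]
force: [-0.4, 0.2, 0.1]
grip_width: 0.584
tank-frame tcp [-42.5  -1.5 310. ]
t 17.07 tcp [462.1 141.6 310. ] yaw -1.6646 F [-0.4  0.2  0.1] grip 0.584
-> tool mm (after turn) [ -1.5 -42.5  10. ] turn -0.0013
side knob top tr0,4 [[425.0, 154.0], [419.0, 153.0], [392.0, 148.0]] cover [[428.0, 276.0], [487.0, 129.0], [665.0, 326.0]]
wrist knob tr0,4 [[159.0, 60.0], [158.0, 55.0], [158.0, 36.0]] cover home [[89.0, 95.0], [229.0, 95.0], [225.0, 254.0], [93.0, 254.0]] deck [[74.0, 41.0], [244.0, 40.0]]
```

View pics/f.png

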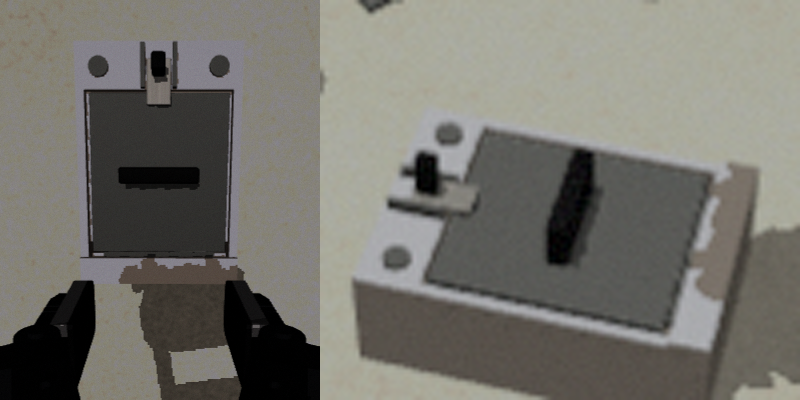

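The picture shows the bolt across the cover's edge: tip at wrist (159,104), knob top at side (427,155), and the cover flush all round. I'll check the tip numerically.

```bash
python3 - <<'E'
from h import *
import json
m=json.load(open("w4.json"))
W=lambda L:(proj('w',place(TANK,L),m)-[160,0]).round(1).tolist()
for t in(0,2,4,6): print(t,"tip",W([[65+t,0,87]]),"knob far/near",W([[103+t,0,117],[89+t,0,117]]))
print("deck",W([[122,77,80],[122,-77,80]]),"lip",W([[-78,77,84],[-78,-77,84]]))
g=cv2.cvtColor(cv2.imread("pics/w4.png"),cv2.COLOR_BGR2GRAY)
print("col tip",list(enumerate(g[96:112,318],96))); print("col cover far",list(enumerate(g[84:100,270],84)));print("knob",list(enumerate(g[44:60,318],44)))
print("deck",list(enumerate(g[34:48,260],34)))
E
```

```text
0 tip [[158.8, 105.2]] knob far/near [[158.5, 51.2], [158.5, 69.3]]
2 tip [[158.8, 102.9]] knob far/near [[158.5, 48.6], [158.5, 66.7]]
4 tip [[158.8, 100.6]] knob far/near [[158.5, 46.0], [158.5, 64.1]]
6 tip [[158.8, 98.3]] knob far/near [[158.5, 43.4], [158.5, 61.6]]
deck [[73.8, 41.0], [244.1, 40.4]] lip [[80.4, 257.7], [237.9, 257.8]]
col tip [(96, np.uint8(159)), (97, np.uint8(157)), (98, np.uint8(157)), (99, np.uint8(159)), (100, np.uint8(159)), (101, np.uint8(158)), (102, np.uint8(160)), (103, np.uint8(152)), (104, np.uint8(96)), (105, np.uint8(41)), (106, np.uint8(49)), (107, np.uint8(62)), (108, np.uint8(98)), (109, np.uint8(97)), (110, np.uint8(94)), (111, np.uint8(96))]
col cover far [(84, np.uint8(169)), (85, np.uint8(172)), (86, np.uint8(169)), (87, np.uint8(168)), (88, np.uint8(163)), (89, np.uint8(121)), (90, np.uint8(49)), (91, np.uint8(59)), (92, np.uint8(89)), (93, np.uint8(92)), (94, np.uint8(97)), (95, np.uint8(97)), (96, np.uint8(98)), (97, np.uint8(98)), (98, np.uint8(96)), (99, np.uint8(96))]
knob [(44, np.uint8(170)), (45, np.uint8(167)), (46, np.uint8(170)), (47, np.uint8(167)), (48, np.uint8(170)), (49, np.uint8(170)), (50, np.uint8(143)), (51, np.uint8(63)), (52, np.uint8(15)), (53, np.uint8(16)), (54, np.uint8(18)), (55, np.uint8(19)), (56, np.uint8(20)), (57, np.uint8(16)), (58, np.uint8(16)), (59, np.uint8(20))]
deck [(34, np.uint8(170)), (35, np.uint8(170)), (36, np.uint8(168)), (37, np.uint8(167)), (38, np.uint8(168)), (39, np.uint8(168)), (40, np.uint8(168)), (41, np.uint8(169)), (42, np.uint8(169)), (43, np.uint8(169)), (44, np.uint8(173)), (45, np.uint8(170)), (46, np.uint8(169)), (47, np.uint8(166))]
```

```bash
python3 -c "
from rig import finish_job
print(finish_job())"
```

```text
the job is handed in; nothing more can be done
None
```

I closed the tank and handed the job in at about 17 s of the 53 s allowed; the hand-in gives no verdict.

**What I did:**
- **Cover:** I gripped the middle-sized cover by the ends of its handle bar. Resting its far edge on the bolt guides tipped it tongue-down in the pads. I slid the tongue under the lip, lowered the cover in small steps until flat, and let go.
- **Bolt:** I gripped the knob, drew it towards the robot until it stopped, then let go and backed away.

**Last checks, from the wrist and side pictures:**
- **Cover:** It lies flush in its seat, in line with the tank. It is about 3 mm towards the far stop (limit 6 mm), so the tongue is about 8 mm under the lip (at least 4 mm needed).
- **Bolt:** The travel reads about 0 mm at the knob and about 1 mm at the tip (limit 4 mm).
- **Robot:** The gripper is clear of everything at TCP height 310 mm.

**Not directly measured:**
- I worked out the insertion tilt, about 0.12 rad, from the geometry and did not measure it.
- I saw no sign of a drop, but did not read the cover's turning speed.
- The gripper drifted to about 0.1 rad off vertical by the end, and that caused no trouble.
- I never moved against the bottle, box or rack, but did not measure their positions again at the end.

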